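# Seat the burner crown on the gas hob

### The job

The burner crown has been put back on the little gas hob turned the wrong way. With a fingertip against the brass lug, push the crown round, without pinching the lug or lifting the crown, until its notch meets the white igniter pin; then press the crown straight down until it is fully home on the pin, and take the hand away. Leave everything else standing where it is.

Things in the scene. Friction and masses are not known exactly. Their poses are not given: they have to be found in the camera images.
- hob: white single-ring table-top gas hob, 280 x 280 mm, flat top 65 mm above the table, fixed; its front with the black control knob faces its -x. Origin under its middle, at table height; z up. Besides crown and pin only the brush and matchbox stand on its top
- crown: loose aluminium burner crown, 100 mm across, dark flat top, about 0.25 kg. Origin on its axis in the underside of its 14 mm thick rim plate (top 14 mm above it); z up. Notch at its +x rim, brass lug on top at -x. At the start it lies level, origin 90 mm above the table, turns either way with 1 to 2 N at the lug and stays where left. Fully home: origin at 82 mm. Turned wrong, it lands on the pin
- burner (a point): point on the burner axis on the floor of the black burner cup (136 mm across, floor 68 mm above the table): 20 mm along +x from the hob's middle. A fixed upright spindle, 16 mm thick, top 92 mm above the table, hidden by the crown, fits the crown's bore with 1 mm play all round; the crown turns about it
- notch (a point): middle of the crown's notch, 47 mm from the crown's axis along its +x, at the height of the rim's underside. The notch is 16 mm wide and 12 mm deep, cut right through the rim
- lug (a point): top middle of the brass lug: 34 mm from the crown's axis along its -x. The lug is a radial bar, 24 mm long (22 to 46 mm from the axis), 10 mm thick, 14 mm high above the crown's top
- pin (a point): middle of the top of the fixed white ceramic igniter pin: 47 mm from the burner axis, along the hob's +x (the side away from its control knob). The pin is 10 mm wide, reaches 41 to 66 mm from the burner axis (its outer half always shows beside the crown), top 89.5 mm above the table, outer half 94 mm
- seat (a joint): travel of the stiff seat ring (60 mm across, under the crown, around the spindle) that carries the crown: 0 up, 0.008 m fully down on its stop. It moves straight down only, by friction: the crown's weight alone does not move it, an added push of about 2 to 6 N does, and it stays where it is left
- brush: small cleaning brush lying along the left edge of the hob top, 140 mm long; origin under its middle
- matchbox: yellow match box 52 x 36 x 16 mm lying on the hob's near right corner; origin under its middle
- pan_support: black steel pan support (square wire grid 190 mm wide, 28 mm high) set aside on the table to the right; origin under its middle
- mug: blue mug, 80 mm across and 90 mm high; origin under its middle
- sugar_jar: glass jar with red cap, 80 mm across and 120 mm high; origin under its middle
- cream_bowl: white bowl, 110 mm across and 50 mm high; origin under its middle
- spatula: kitchen spatula 240 mm long lying on the far side of the table; origin near its middle

How it is judged:
On the way, in this order (a step that is already met when the one before it is completed fails the run):
1. the crown is turned until its notch stands at the pin (horizontal distance between notch and pin below 0.006 m).
2. the crown is pressed home on the pin (horizontal distance between notch and pin below 0.006 m and z of crown in the frame of hob between 0.079 and 0.084 m and angle between crown's own z axis and vertical below 0.05 rad and value of joint seat above 0.0063 m), for 0.2 s.
At the end, for the whole second after the job is handed in: The crown lies level (within 0.05 rad) and at rest, its notch around the pin (notch middle within 6 mm of the pin's middle, seen from above), its origin within 2 mm of its fully-home height of 82 mm, and the seat ring at most 1.7 mm short of its lower stop (all of step 2 and linear speed of crown below 0.02 m/s); the robot touches nothing.
It fails at once if the crown is lifted (more than 8 mm above its starting height) (z of crown in the frame of hob above 0.098 m).
It fails at once if the lug is pinched: fingers press on both of its sides at once (contact force between each of crown_c1, crown_c2 and the fingers above 2 N).
It fails at once if a bystander is moved by more than 30 mm or tipped over (distance of any of brush, matchbox, pan_support, mug, sugar_jar, cream_bowl, spatula from where it was at the start of the episode above 0.03 m or angle between any of mug, sugar_jar, cream_bowl's own z axis and vertical above 0.5 rad).
It also fails if it takes over 45 s, if anything falls off the work surface, if the arm or the gripper's body presses on something with over 40 N, if the wrist force passes 120 N, or if a joint passes its speed limit or range.

### The arm

A 6-joint arm with a two-finger parallel gripper is mounted at the origin on the work surface. World frame = base frame: x ahead of the robot, y to its left, z up, the work surface at z = 0. Lengths are in m, angles in rad, forces in N, time in s.
With the tool pointing down it reaches from about 0.3 to 0.875 m from the base axis. Payload 4.2 kg.
Tool frame: the origin (TCP) lies midway between the tips of the shut fingers; the grasp point (between the pads) lies 19 mm behind it; z points along the fingers, y is the line along which they close (so a half turn about z gives the same grasp; the last joint's range is limited). The gripper opens to 85 mm and grips with 20 to 120 N. Pads are 22 mm wide; open, the fingers measure 114 mm over their backs; the gripper's body (76 mm by 85 mm) begins 54 mm behind the grasp point. The pads swing forward as they close: fully open they stand 13 mm farther back than shut.
Start: joints at [1.268, 0.32, 1.565, -0, 1.257, -0.02], TCP at [0.16, 0.552, 0.231] pointing down, gripper open.
Joint ranges: [-3.11, 3.11], [-0.84, 2.01], [0.21, 2.61], [-1.34, 4.49], [0.05, 2.63], [-2.56, 2.56]. Speed limits (rad/s): [2.57, 2.57, 3.14, 3.14, 3.14, 3.14].

### API

Orientations are given as a rotation vector (axis times angle).
In Python, from bench import read_state, capture, calibration, hand_in gives the robot as it stands. The module is installed in compiled form; this text tells all that it offers.
- The arm moves only by the tool play_rows, never from a script. Its argument "series" is one flat list of numbers, 7 for each row, row after row: the opening, from -1 (shut) to 1 (fully open), then the shift along the tool's x, y, z scaled (see below), then the turn, a rotation vector about the tool's x, y, z scaled (see below). In form: [claw, tx, ty, tz, wx, wy, wz, claw, tx, ty, tz, wx, wy, wz, ...]. A call has 1 to 10 rows; each row is the pose to reach, as a shift and turn from the pose commanded when the call began, along the tool's axes at that moment; what a row does not reach only later rows make up. The controller multiplies each number of a shift by 200 mm and each number of a turn by 90 degrees. A row lasts 1/10 s, in which the tool goes at most 50 mm and 8.59 degrees, less where a joint would pass 70% of its speed; a pose out of reach is approached as far as the arm can. A call with a number of a shift or a turn outside -1 to 1 is refused whole. A call with a gripper value outside its range is refused whole. The fingers move at their own pace and stop on an object; the grip force is fixed at half the most. Time passes only in rows, so rows that repeat a pose let the fingers close. It gives the time, the measured TCP pose, the force, the opening and the grip force at its end, in the units of the state.
- read_state(): the state, without advancing time (a new reading comes with each control period).
- capture(name): name is "scene" or "top" or "wrist"; returns (picture, depth): 420x560x3 uint8, blue, green, red; 420x560 float32, m along the optical axis (not along the pixel's ray), 0 where there is no reading.
- calibration(name): a dict with "vfov" (degrees; the focal length in pixels is half the picture's height over the tangent of half this angle, whatever the lens; pixels are square), "cx", "cy" (the principal point, pixels), "R" (3x3) and "t" (3): a world point X has camera coordinates R X + t. Camera axes: x right, y down, z forward; pixel columns grow to the right and rows downward; lengths in m; the calibration is good to about 2 mm. A picture is of the moment at which its call begins: read the wrist's pose just before it. calibration takes no time and is no camera call; for the wrist camera it gives the pose at the moment of the call.
- hand_in(): hands the job in; it is judged then, once.
The state is a dict: "t": time; "joint_positions": joint angles; "qd": joint speeds; "effort": joint torques, N m; "position": TCP position; "tool_rot": TCP orientation; "ft_force": force on the tool from outside, world axes, zero at the start; "wrist_torque": the same for the moment, N m; "finger_gap": opening from 0.0 (shut) to 1.0 (fully open); "grip_force": force on a finger pad.
Only numpy, scipy, OpenCV 4.12 (cv2) and the standard library are available. Lean on these libraries where they do the work, as an engineer would, in place of code of your own. Each camera call takes 0.05 s, during which the arm holds its last target. There are 200 camera calls.

## Working session

There is one attempt and no reset: what is moved stays moved. The work goes in short steps, Python scripts to look and compute and a tool call to move; the robot and the scene stay as the last step left them, time stands still between calls to the robot, and variables do not carry over. Pictures are saved under pics/ and viewed, at most 10 in all, crops included, and the job is handed in when it is done.

Besides the shell and the picture viewer there is one more tool, called after ">>>" as name(argument=value, ...) on one line, values as JSON. play_rows: Moves the arm, as the interface text tells. Its arguments: {"type":"object","properties":{"series":{"type":"array"}},"required":["series"]}

```bash
mkdir -p pics
cat > h.py <<'E'
import numpy as np, cv2
from bench import *
def cal(n):
    c=calibration(n); f=210/np.tan(np.radians(c["vfov"])/2)
    return f,c["cx"],c["cy"],np.array(c["R"]),np.array(c["t"])
def ray(C,u,v,z):
    f,cx,cy,R,t=C; d=R.T@np.array([(u-cx)/f,(v-cy)/f,1]); o=-R.T@t
    return o+d*(z-o[2])/d[2]
def proj(C,X):
    f,cx,cy,R,t=C; p=R@np.array(X)+t
    return f*p[0]/p[2]+cx, f*p[1]/p[2]+cy
E
python3 - <<'E'
from h import *
a,_=capture("top"); b,_=capture("scene")
cv2.imwrite("pics/top.png",a); cv2.imwrite("pics/scene.png",b)
s=read_state(); print(s)
for n in("top","scene"):
    C=cal(n); print(n,C[0],-C[3].T@C[4])
E
```

```text
{'t': 0.1, 'joint_positions': array([ 1.26798105e+00,  3.20204980e-01,  1.56555547e+00,  5.27290760e-06,
        1.25739977e+00, -2.00172039e-02]), 'qd': array([-0.00023794, -0.00121424, -0.00170839, -0.00024057, -0.00179467,
       -0.00130529]), 'effort': array([-3.47833020e-04, -4.16408479e+01, -2.34704268e+01, -1.28106055e-05,
        4.90192426e-03, -1.04944354e-05]), 'position': array([0.16032968, 0.55174939, 0.23058015]), 'tool_rot': array([-4.42705594e-01, -3.10998332e+00,  2.42885604e-03]), 'ft_force': array([ 0.05693821, -0.16173207,  0.46736641]), 'wrist_torque': array([ 0.02759608, -0.02880064, -0.05789209]), 'grip_force': 0.0, 'finger_gap': 0.9973998174540132}
top 441.0128023948975 [ 0.43825708 -0.0265656   1.54824608]
scene 390.7780643055508 [ 1.27999377 -0.01358092  1.33686576]
```

View pics/top.png

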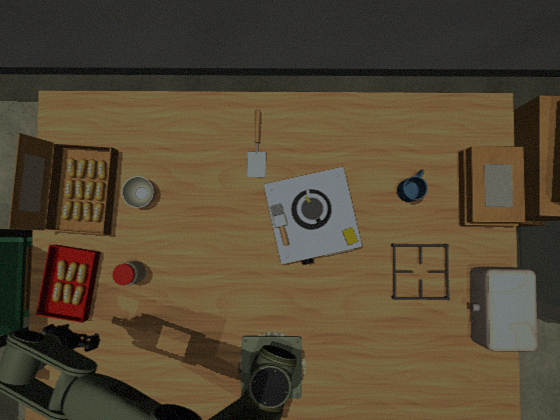

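View pics/scene.png

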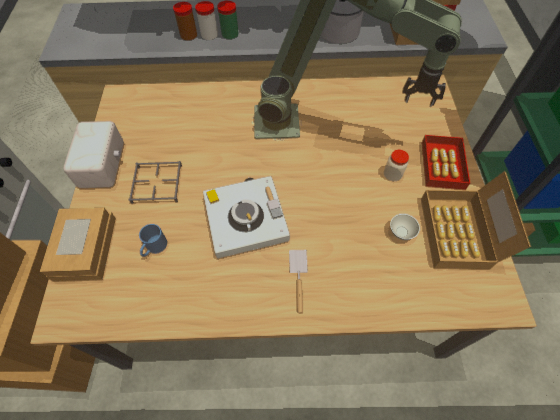

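The top view shows the hob centred near (313,215), the knob at (307,261), the crown near (312,208) and the lug near (310,199). In the scene view the crown is near (245,212). Next I'll enlarge both crops and fit the hob.

Run:
```python
from h import *
a=cv2.imread("pics/top.png"); b=cv2.imread("pics/scene.png")
A=cv2.resize(a[155:275,250:370],(560,560),interpolation=cv2.INTER_CUBIC)
B=cv2.resize(b[180:250,210:280],(240,240),interpolation=cv2.INTER_CUBIC)
o=np.zeros((560,800,3),np.uint8);o[:,:560]=A;o[:240,560:]=B
cv2.imwrite("pics/z.png",o)
C=cal("top")
hsv=cv2.cvtColor(a,cv2.COLOR_BGR2HSV)
m=((hsv[...,1]<60)&(hsv[...,2]>110)).astype(np.uint8); m[:150]=0;m[280:]=0;m[:,:250]=0;m[:,370:]=0
m[:182,:262]=0
c=max(cv2.findContours(m,0,2)[0],key=cv2.contourArea); r=cv2.minAreaRect(c); print(r)
P=[ray(C,u,v,.065) for u,v in cv2.boxPoints(r)]
for p in P: print(p.round(4))
print("centre",np.mean(P,0),[np.linalg.norm(P[i]-P[i-1]).round(4) for i in range(4)],[np.degrees(np.arctan2(*(P[i]-P[i-1])[[1,0]])).round(2) for i in range(4)])
print("knob",ray(C,307,261,.04))
```

```text
((312.4117736816406, 214.85292053222656), (82.10816192626953, 82.43355560302734), 77.47119140625)
[0.6227 0.0311 0.065 ]
[ 0.6858 -0.2407  0.065 ]
[ 0.4159 -0.3002  0.065 ]
[ 0.3535 -0.0316  0.065 ]
centre [ 0.51949043 -0.13533832  0.065     ] [np.float64(0.2763), np.float64(0.279), np.float64(0.2764), np.float64(0.2758)] [np.float64(13.11), np.float64(-76.92), np.float64(-167.56), np.float64(103.07)]
knob [ 0.36276822 -0.11969092  0.04      ]
```

View pics/z.png

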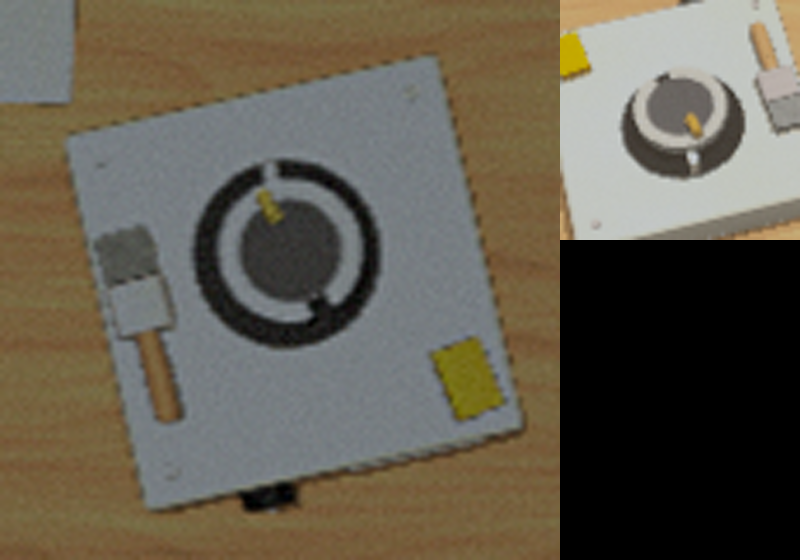

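The crops show the pin at crop pixel (270,172), the lug at (270,205), the crown centre at (290,250) and the notch at (318,305). That puts the hob yaw at about 13°, the lug at about 25°, and the turn needed at about +168° (ccw). I'll move over the hob with the fingers shut.

>>> play_rows(series=[-1, -0.93, -0.92, 0, 0, 0, 0, -1, -0.93, -0.92, 0, 0, 0, 0, -1, -0.93, -0.92, 0, 0, 0, 0, -1, -0.93, -0.92, 0, 0, 0, 0, -1, -0.93, -0.92, 0, 0, 0, 0, -1, -0.93, -0.92, 0, 0, 0, 0, -1, -0.93, -0.92, 0, 0, 0, 0, -1, -0.93, -0.92, 0, 0, 0, 0])

```text
t: 0.9
position: [0.2876, 0.3244, 0.2313]
tool_rot: [-0.443, -3.11, -0.001]
ft_force: [-0.2, -0.2, 0.2]
finger_gap: -0.005
grip_force: 0.0
```

>>> play_rows(series=[-1, -0.93, -0.92, 0, 0, 0, 0.7, -1, -0.93, -0.92, 0, 0, 0, 0.7, -1, -0.93, -0.92, 0, 0, 0, 0.7, -1, -0.93, -0.92, 0, 0, 0, 0.7, -1, -0.93, -0.92, 0, 0, 0, 0.7, -1, -0.93, -0.92, 0, 0, 0, 0.7, -1, -0.93, -0.92, 0, 0, 0, 0.7, -1, -0.93, -0.92, 0, 0, 0, 0.7])

```text
t: 1.7
position: [0.4157, 0.0961, 0.231]
tool_rot: [-2.006, -2.417, -0.0]
ft_force: [-0.6, -0.2, 0.2]
finger_gap: 0.002
grip_force: 0.0
```

```bash
cat >> h.py <<'E'
from scipy.spatial.transform import Rotation as Ro
def tool():
    s=read_state(); R=Ro.from_rotvec(s["tool_rot"]).as_matrix()
    return s,R,np.degrees(np.arctan2(R[1,0],R[0,0]))
E
python3 - <<'E'
from h import *
s,R,th=tool(); print(s["t"],s["position"],th,s["finger_gap"],s["joint_positions"])
C=cal("top");print(ray(C,312.1,208.6,.104)); print(R.T@(np.array([.539,-.131,.2])-s["position"])/.2)
E
```

```text
1.7 [0.41571526 0.09605724 0.23101179] 100.62574688957386 0.002486023961824361 [1.99581425e-01 8.44923678e-02 1.87319778e+00 7.84038789e-04
 1.18423274e+00 1.38313244e-02]
[ 0.53711312 -0.13152479  0.104     ]
[-1.22959476  0.3965672   0.15403693]
```

>>> play_rows(series=[-1, -0.9, 0.3, 0, 0, 0, 0.84, -1, -0.9, 0.3, 0, 0, 0, 0.84, -1, -0.9, 0.3, 0, 0, 0, 0.84, -1, -0.9, 0.3, 0, 0, 0, 0.84, -1, -0.9, 0.3, 0, 0, 0, 0.84, -1, -0.9, 0.3, 0, 0, 0, 0.84, -1, -0.9, 0.3, 0, 0, 0, 0.84, -1, -0.9, 0.3, 0, 0, 0, 0.84, -1, -0.9, 0.3, 0, 0, 0, 0.84, -1, -0.9, 0.3, 0, 0, 0, 0.84])

```text
t: 2.7
position: [0.5086, -0.0689, 0.2309]
tool_rot: [-3.064, -0.689, 0.0]
ft_force: [-0.6, 0.4, 0.2]
finger_gap: 0.001
grip_force: 0.0
```

Run:
```python
from h import *
s,R,th=tool(); print(s["t"],s["position"],th)
C=cal("wrist"); a,d=capture("wrist"); cv2.imwrite("pics/w1.png",a); np.savez("w1",f=C[0],cx=C[1],cy=C[2],R=C[3],t=C[4],d=d)
o=-C[3].T@C[4];print(C[0],o, "in tool",R.T@(o-s["position"]), R.T@C[3].T)
```

```text
2.7 [ 0.50857693 -0.06887302  0.23086805] 25.356497711201943
331.84155567385443 [ 0.57284734 -0.03813093  0.37433762] in tool [ 0.07124741 -0.00036065 -0.14346761] [[-6.32938240e-04 -9.60842420e-01 -2.77094646e-01]
 [ 9.99998808e-01 -9.98415670e-04  1.17787423e-03]
 [-1.40840717e-03 -2.77093570e-01  9.60841907e-01]]
```

View pics/w1.png

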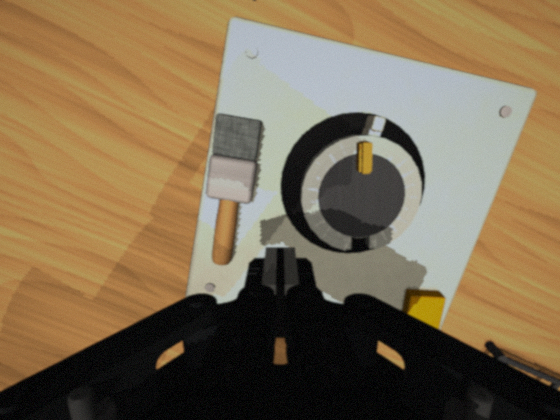

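The wrist picture shows the crown centre near (361,190), the lug at (365,157), the pin at (376,126) and the notch at (360,244). The shut fingertips are at (280,255). I'll measure these by colour mask.

```bash
cat >> h.py <<'E'
def disc(a,C,z,guess,r0=.030,r1=.058):
    """axis from bright crown rim outer edge: radial scan in metric top view"""
    g=cv2.cvtColor(a,cv2.COLOR_BGR2GRAY).astype(np.float32)
    pts=[]
    for t in np.radians(np.arange(0,360,3)):
        rr=np.arange(.040,r1,.0004)
        uv=np.array([proj(C,[guess[0]+r*np.cos(t),guess[1]+r*np.sin(t),z]) for r in rr],np.float32)
        v=cv2.remap(g,uv[None,:,0],uv[None,:,1],1)[0]; dv=v[5:]-v[:-5]; i=dv.argmin()
        if dv[i]<-25: pts.append([guess[0]+rr[i+2]*np.cos(t),guess[1]+rr[i+2]*np.sin(t)])
    p=np.array(pts)
    for _ in range(4):
        s=np.linalg.lstsq(np.c_[2*p,np.ones(len(p))],(p**2).sum(1),rcond=None)[0]
        c=s[:2]; r=np.sqrt(s[2]+c@c); e=abs(np.hypot(*(p-c).T)-r); k=e<max(.0012,1.5*np.median(e)); p=p[k]
    return c,r,len(p)
def lug(a,C,c,z=.118):
    hsv=cv2.cvtColor(a,cv2.COLOR_BGR2HSV)
    m=cv2.inRange(hsv,(12,120,110),(28,255,255)); u,v=proj(C,[*c,z]); k=np.zeros_like(m); cv2.circle(k,(int(u),int(v)),int(.05*C[0]/.28),255,-1)
    n=max(cv2.findContours(m&k,0,2)[0],key=cv2.contourArea); M=cv2.moments(n)
    return ray(C,M["m10"]/M["m00"],M["m01"]/M["m00"],z),cv2.minAreaRect(n)
def pin(a,C,c,phi=13,z=.094):
    hsv=cv2.cvtColor(a,cv2.COLOR_BGR2HSV); m=cv2.inRange(hsv,(0,0,150),(180,70,255))
    k=np.zeros_like(m)   # annulus 52..67 mm at pin height
    R=lambda r:np.array([proj(C,[c[0]+r*np.cos(t),c[1]+r*np.sin(t),z]) for t in np.radians(phi+np.arange(-30,31,2))])
    cv2.fillPoly(k,[np.r_[R(.054),R(.0665)[::-1]].astype(np.int32)],255)
    n=max(cv2.findContours(m&k,0,2)[0],key=cv2.contourArea); M=cv2.moments(n)
    return ray(C,M["m10"]/M["m00"],M["m01"]/M["m00"],z),cv2.contourArea(n)
ang=lambda p,c:np.degrees(np.arctan2(p[1]-c[1],p[0]-c[0]))
E
python3 - <<'E'
from h import *
w=np.load("w1.npz"); C=(w["f"],w["cx"],w["cy"],w["R"],w["t"]); a=cv2.imread("pics/w1.png"); d=w["d"]
g=ray(C,361,193,.104)[:2]; print("guess",g)
c,r,n=disc(a,C,.104,g); print("axis",c,r,n)
c,r,n=disc(a,C,.104,c); print("axis",c,r,n)
L,re=lug(a,C,c); print("lug",L,re,ang(L,c),np.hypot(*(L[:2]-c)))
P,A=pin(a,C,c); print("pin",P,A,ang(P,c),np.hypot(*(P[:2]-c)))
N=ray(C,360,246,.104);print("notch",ang(N,c),np.hypot(*(N[:2]-c)))
def hz(u,v):
    f,cx,cy,R,t=C; z=d[v,u]; return (R.T@(np.array([(u-cx)*z/f,(v-cy)*z/f,z])-t)).round(4)
print(hz(361,195),hz(365,155),hz(376,122))
E
```

```text
guess [ 0.5414819  -0.12844375]
axis [ 0.53946911 -0.12932666] 0.050085867316223005 71
axis [ 0.53917224 -0.12950158] 0.05029515564784807 85
lug [ 0.56906593 -0.11304339  0.118     ] ((365.5, 157.5), (31.0, 13.0), 90.0) 28.835316587056926 0.03412483950234822
pin [ 0.60021351 -0.12398472  0.094     ] 228.5 5.164313737815958 0.06129005945279307
notch -151.65377307018963 0.04547677988825744
[ 0.5399 -0.1293  0.1038] [ 0.5708 -0.1118  0.1182] [ 0.598  -0.1134  0.0946]
```

Axis at (0.539,-0.1295), rim radius 50.3 mm (50 expected), lug at 28.8° with radius 34.1 mm (34 expected). All three fit. The pin mask is contaminated: depth at the pin gives 15° and the hob edges give 13°, so I'll use 13° and check later. Now I'll work out the approach rows.

```bash
cat >> h.py <<'E'
AX=np.array([.5392,-.1295])
def rows(wps):
    """wps: (r, tang, phi_deg, z[, theta]) -> tool shift/turn numbers from the present pose"""
    s,R,th=tool()
    for w in wps:
        r,q,ph,z=w[:4]; h=w[4] if len(w)>4 else ph; t=np.radians(ph)
        p=np.r_[AX+r*np.array([np.cos(t),np.sin(t)])+q*np.array([-np.sin(t),np.cos(t)]),z]
        h=np.radians(h); D=np.array([[np.cos(h),np.sin(h),0],[np.sin(h),-np.cos(h),0],[0,0,-1]])
        print(*(R.T@(p-s["position"])/.2).round(3),*(Ro.from_matrix(R.T@D).as_rotvec()/(np.pi/2)).round(3))
E
python3 -c "
from h import *
rows([(.036,-.028,28.8,.15),(.036,-.028,28.8,.109)])"
```

```text
0.197 0.468 0.404 -0.0 0.0 -0.037
0.197 0.469 0.609 -0.0 0.0 -0.037
```

>>> play_rows(series=[-1, 0.197, 0.468, 0, 0, 0, -0.037, -1, 0.197, 0.468, 0, 0, 0, -0.037, -1, 0.197, 0.468, 0, 0, 0, -0.037, -1, 0.197, 0.468, 0.2, 0, 0, -0.037, -1, 0.197, 0.468, 0.4, 0, 0, -0.037, -1, 0.197, 0.468, 0.5, 0, 0, -0.037, -1, 0.197, 0.468, 0.56, 0, 0, -0.037, -1, 0.197, 0.468, 0.609, 0, 0, -0.037, -1, 0.197, 0.468, 0.609, 0, 0, -0.037])

```text
t: 3.65
position: [0.583, -0.138, 0.1089]
tool_rot: [-3.044, -0.776, 0.001]
ft_force: [-0.5, 0.0, -0.0]
finger_gap: 0.002
grip_force: 0.0
```

Run:
```python
from h import *
s,R,th=tool(); print(s["t"],s["position"],th,s["ft_force"])
a,_=capture("wrist"); cv2.imwrite("pics/w2.png",a)
rows([(.036,q,28.8,.109) for q in(-.020,-.012)])
rows([(.036,-.012,28.8+k,.109) for k in(8,16,24,32,40,48,56,64,72,80)])
```

```text
3.65 [ 0.58302067 -0.13798888  0.10888984] 28.594105705938478 [-0.50654587  0.01502207 -0.02652775]
0.007 -0.045 0.004 0.0 -0.0 -0.002
0.006 -0.085 0.004 0.0 -0.0 -0.002
0.013 -0.111 0.004 0.0 -0.0 -0.091
0.016 -0.137 0.004 0.0 -0.0 -0.18
0.015 -0.164 0.004 0.0 -0.0 -0.269
0.01 -0.19 0.004 0.0 -0.0 -0.358
0.002 -0.215 0.004 0.0 -0.0 -0.447
-0.009 -0.239 0.004 0.0 -0.0 -0.536
-0.024 -0.261 0.004 0.0 -0.0 -0.625
-0.042 -0.281 0.004 0.0 -0.0 -0.714
-0.062 -0.298 0.004 0.0 -0.0 -0.802
-0.084 -0.312 0.004 0.0 -0.0 -0.891
```

View pics/w2.png

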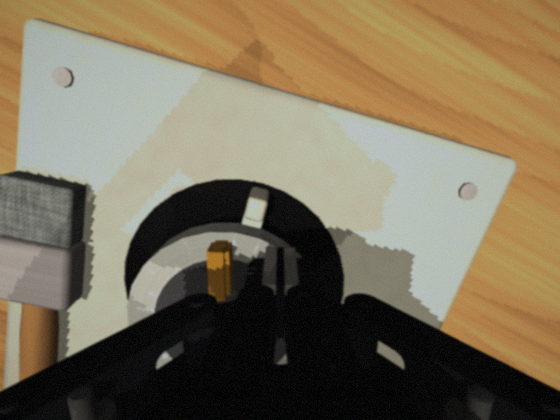

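The fingertip at (280,260) stands beside the lug at (219,270), with clear space between them. Pushing starts now.

>>> play_rows(series=[-1, 0.007, -0.045, 0.004, 0, 0, 0, -1, 0.006, -0.085, 0.004, 0, 0, 0, -1, 0.01, -0.098, 0.004, 0, 0, -0.045, -1, 0.013, -0.111, 0.004, 0, 0, -0.091, -1, 0.015, -0.124, 0.004, 0, 0, -0.135, -1, 0.016, -0.137, 0.004, 0, 0, -0.18, -1, 0.016, -0.15, 0.004, 0, 0, -0.225, -1, 0.015, -0.164, 0.004, 0, 0, -0.269, -1, 0.013, -0.177, 0.004, 0, 0, -0.313, -1, 0.01, -0.19, 0.004, 0, 0, -0.358])

```text
t: 4.7
position: [0.5673, -0.1038, 0.1098]
tool_rot: [2.706, 1.592, 0.004]
ft_force: [1.5, -0.1, -0.1]
finger_gap: 0.001
grip_force: 0.6
```

Run:
```python
from h import *
s,R,th=tool(); print(s["t"],s["position"],th,s["ft_force"])
a,_=capture("wrist"); cv2.imwrite("pics/w3.png",a)
C=cal("wrist"); L,re=lug(a,C,AX); print(L,re,ang(L,AX),np.hypot(*(L[:2]-AX)))
rows([(.036,-.012,60.8+k,.109) for k in range(7,71,7)])
```

```text
4.7 [ 0.56733945 -0.10375703  0.10982098] 60.946659214239425 [ 1.49868688 -0.12165156 -0.06878952]Traceback (most recent call last):
  File "<stdin>", line 4, in <module>
  File "h.py", line 33, in lug
    n=max(cv2.findContours(m&k,0,2)[0],key=cv2.contourArea); M=cv2.moments(n)
ValueError: max() iterable argument is empty
```

View pics/w3.png

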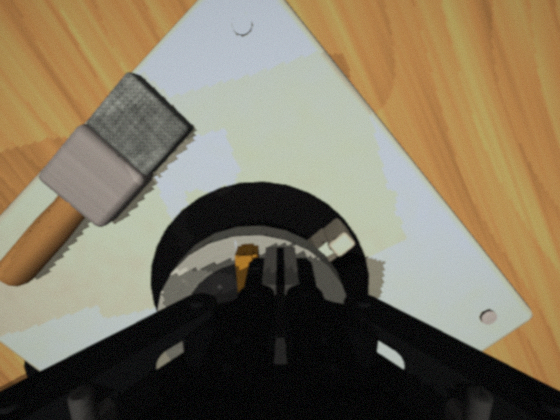

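The finger is touching the lug (force 1.5 N, lug at (247,265)), with a contact offset of about 15.5 mm. I'll keep sweeping.

Run:
```python
from h import *
rows([(.036,-.0155,66.5+k,.109) for k in np.arange(1,11)*6.5])
```

```text
0.011 -0.02 0.004 0.001 -0.0 -0.133
0.014 -0.042 0.004 0.001 -0.0 -0.205
0.015 -0.064 0.004 0.001 -0.0 -0.277
0.013 -0.086 0.004 0.001 -0.0 -0.349
0.008 -0.108 0.004 0.001 -0.0 -0.422
0.002 -0.129 0.004 0.001 -0.0 -0.494
-0.008 -0.149 0.003 0.001 0.0 -0.566
-0.019 -0.168 0.003 0.002 0.0 -0.638
-0.032 -0.186 0.003 0.002 0.0 -0.711
-0.048 -0.202 0.003 0.002 0.0 -0.783
```

>>> play_rows(series=[-1, 0.011, -0.02, 0.004, 0, 0, -0.09, -1, 0.014, -0.042, 0.004, 0, 0, -0.18, -1, 0.015, -0.064, 0.004, 0, 0, -0.27, -1, 0.013, -0.086, 0.004, 0, 0, -0.349, -1, 0.008, -0.108, 0.004, 0, 0, -0.422, -1, 0.002, -0.129, 0.004, 0, 0, -0.494, -1, -0.008, -0.149, 0.004, 0, 0, -0.566, -1, -0.019, -0.168, 0.004, 0, 0, -0.638, -1, -0.032, -0.186, 0.004, 0, 0, -0.71, -1, -0.048, -0.202, 0.004, 0, 0, -0.783])

```text
t: 5.75
position: [0.5274, -0.0918, 0.1092]
tool_rot: [1.292, 2.861, 0.003]
ft_force: [1.9, 1.7, 2.5]
finger_gap: -0.002
grip_force: 1.5
```

Run:
```python
from h import *
s,R,th=tool(); print(s["t"],s["position"],th,s["ft_force"],s["joint_positions"])
a,_=capture("wrist"); cv2.imwrite("pics/w4.png",a)
rows([(.036,-.0155,131.5+k,.109) for k in np.arange(1,11)*5])
```

```text
5.75 [ 0.52743096 -0.09177626  0.10923972] 131.40707197348658 [1.9132965  1.71869498 2.51895024] [-0.19471579  0.36581289  1.83302559  0.00198214  0.93990134 -0.91857439]
0.004 -0.015 0.001 0.001 0.001 -0.055
0.009 -0.032 0.001 0.001 0.001 -0.11
0.012 -0.048 0.001 0.001 0.001 -0.166
0.014 -0.065 0.001 0.001 0.001 -0.221
0.014 -0.082 0.0 0.001 0.001 -0.277
0.013 -0.1 0.0 0.001 0.001 -0.332
0.01 -0.116 0.0 0.001 0.001 -0.388
0.006 -0.133 0.0 0.001 0.001 -0.443
0.0 -0.149 0.0 0.001 0.001 -0.499
-0.007 -0.165 0.0 0.001 0.001 -0.555
```

View pics/w4.png

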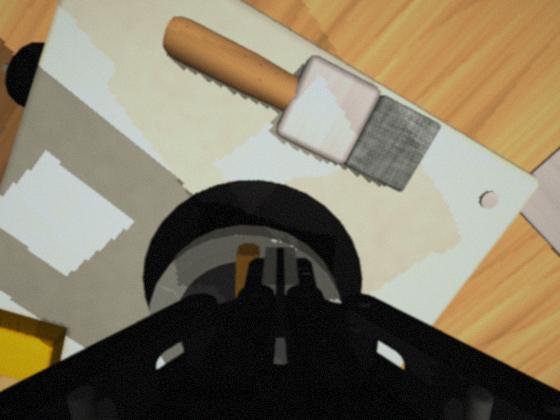

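The lug at (247,265) is still in contact after turning about 130°. I'll raise the tip 2 mm to ease the vertical rubbing and go on.

>>> play_rows(series=[-1, 0.004, -0.015, -0.006, 0, 0, -0.055, -1, 0.009, -0.032, -0.01, 0, 0, -0.11, -1, 0.012, -0.048, -0.01, 0, 0, -0.166, -1, 0.014, -0.065, -0.01, 0, 0, -0.221, -1, 0.014, -0.082, -0.01, 0, 0, -0.277, -1, 0.013, -0.1, -0.01, 0, 0, -0.332, -1, 0.01, -0.116, -0.01, 0, 0, -0.388, -1, 0.006, -0.133, -0.01, 0, 0, -0.443, -1, 0.006, -0.133, -0.01, 0, 0, -0.443])

```text
t: 6.7
position: [0.5058, -0.1092, 0.1104]
tool_rot: [0.248, 3.131, 0.0]
ft_force: [0.5, 0.9, 1.1]
finger_gap: 0.006
grip_force: 0.3
```

Run:
```python
from h import *
s,R,th=tool(); print(s["t"],s["position"],th,s["ft_force"])
C=cal("top"); a,_=capture("top"); b,_=capture("scene"); D=cal("scene")
print(proj(C,[*AX,.104]),proj(D,[*AX,.104]))
A=cv2.resize(a[178:238,282:342],(400,400),interpolation=cv2.INTER_CUBIC)
u,v=map(int,proj(D,[*AX,.104]));B=cv2.resize(b[v-30:v+30,u-30:u+30],(400,400),interpolation=cv2.INTER_CUBIC)
cv2.imwrite("pics/z2.png",np.hstack([A,B]));cv2.imwrite("pics/top2.png",a)
rows([(.036,-.0155,171.5+k,.111) for k in np.arange(1,13)*2])
rows([(.036,-.03,171.5,.111)])
```

```text
6.7 [ 0.50576657 -0.10921674  0.11035748] 170.93297034642785 [0.53783559 0.87237921 1.05403795]
(np.float64(311.4849117652258), np.float64(207.95950434883412)) (np.float64(244.25904221367526), np.float64(210.60562261910033))
0.003 -0.005 -0.004 0.0 0.0 -0.029
0.005 -0.011 -0.004 0.0 0.0 -0.051
0.008 -0.018 -0.004 0.0 0.0 -0.073
0.009 -0.024 -0.004 0.0 0.0 -0.095
0.011 -0.031 -0.004 0.0 0.0 -0.118
0.012 -0.038 -0.004 0.0 0.0 -0.14
0.014 -0.044 -0.004 0.0 0.0 -0.162
0.015 -0.051 -0.004 0.0 0.0 -0.184
0.015 -0.058 -0.004 0.0 0.0 -0.207
0.016 -0.065 -0.004 0.0 0.0 -0.229
0.016 -0.072 -0.004 0.0 0.0 -0.251
0.016 -0.078 -0.004 0.0 0.0 -0.273
0.001 0.074 -0.004 0.0 0.0 -0.007
```

View pics/z2.png

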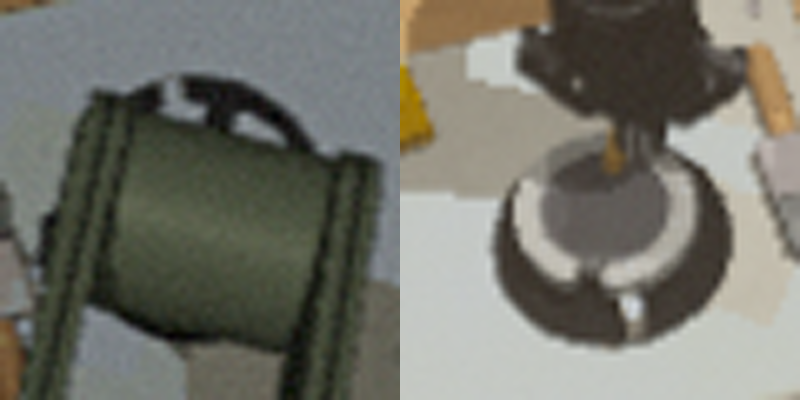

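The scene crop shows the notch at crop pixel (590,275) and the pin at (632,300), so several degrees remain. I'll convert that to angles.

Run:
```python
from h import *
D=cal("scene")
f=lambda x,y:(214+(x-400)/6.667-.4,180+y/6.667-.4)
for n,x,y,z in(("notch",588,272,.104),("pin",632,300,.094),("lugtop",613,140,.118)):
    p=ray(D,*f(x,y),z);print(n,p,ang(p,AX),np.hypot(*(p[:2]-AX)))
```

```text
notch [ 0.58024546 -0.1378008   0.104     ] -11.432972705413613 0.041876397792269454
pin [ 0.59294921 -0.11452934  0.094     ] 15.564007607352043 0.05579514637536822
lugtop [ 0.50468953 -0.12406314  0.118     ] 171.04706990556042 0.034936117988343215
```

>>> play_rows(series=[-1, 0.005, -0.011, -0.004, 0, 0, -0.051, -1, 0.009, -0.024, -0.004, 0, 0, -0.095, -1, 0.012, -0.038, -0.004, 0, 0, -0.14, -1, 0.015, -0.051, -0.004, 0, 0, -0.184, -1, 0.015, -0.058, -0.004, 0, 0, -0.207, -1, 0.015, -0.058, -0.004, 0, 0, -0.207])

```text
t: 7.4
position: [0.5011, -0.1202, 0.1107]
tool_rot: [0.263, -3.13, -0.001]
ft_force: [0.3, 0.9, -0.0]
finger_gap: -0.002
grip_force: 0.4
```

Run:
```python
from h import *
s,R,th=tool(); print(s["t"],s["position"],th,s["ft_force"])
rows([(.036,-.0155,189.5,.111),(.036,-.027,189.5,.111),(.036,-.027,189.5,.2),(-.08,-.0,190,.23)])
```

```text
7.4 [ 0.50108893 -0.12021343  0.11067514] -170.41219696436005 [ 0.31317859  0.89918064 -0.01089432]
-0.0 0.0 -0.002 0.0 -0.0 0.001
-0.0 0.058 -0.002 0.0 -0.0 0.001
-0.0 0.058 -0.447 0.0 -0.0 0.001
-0.58 -0.074 -0.597 0.0 -0.0 -0.005
```

Next, withdraw backwards, rise, move past the pin and look.

>>> play_rows(series=[-1, 0, 0.058, 0, 0, 0, 0, -1, 0, 0.058, -0.1, 0, 0, 0, -1, 0, 0.058, -0.3, 0, 0, 0, -1, -0.1, 0.058, -0.45, 0, 0, 0, -1, -0.3, 0, -0.58, 0, 0, 0, -1, -0.5, -0.07, -0.6, 0, 0, 0, -1, -0.58, -0.07, -0.6, 0, 0, 0, -1, -0.58, -0.07, -0.6, 0, 0, 0, -1, -0.58, -0.07, -0.6, 0, 0, 0])

```text
t: 8.3
position: [0.6171, -0.1139, 0.23]
tool_rot: [0.266, -3.128, -0.001]
ft_force: [-0.0, -0.1, 0.1]
finger_gap: -0.005
grip_force: 0.0
```

Run:
```python
from h import *
s,R,th=tool(); print(s["t"],s["position"],th,s["ft_force"])
C=cal("wrist"); a,d=capture("wrist"); cv2.imwrite("pics/w5.png",a); np.savez("w5",f=C[0],cx=C[1],cy=C[2],R=C[3],t=C[4],d=d)
c,r,n=disc(a,C,.104,AX);print(c,r,n)
L,re=lug(a,C,c);print("lug",L,re,ang(L,c),np.hypot(*(L[:2]-c)))
```

```text
8.3 [ 0.61712682 -0.11386991  0.22996594] -170.2898752652664 [-0.0102957  -0.08950863  0.0639421 ]
[ 0.53987656 -0.13043591] 0.05032705438128277 102
lug [ 0.50924756 -0.13374022  0.118     ] ((277.0, 50.5), (14.0, 27.0), 0.0) -173.84264457329374 0.030806721401276122
```

View pics/w5.png

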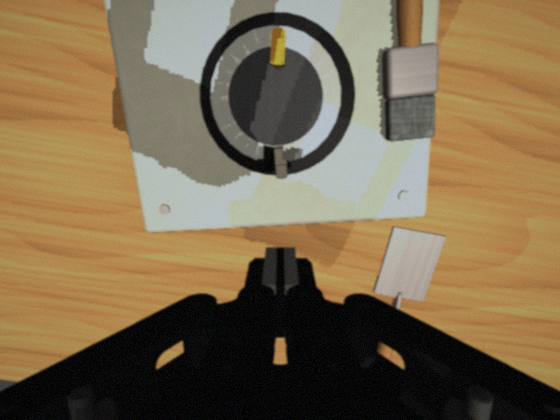

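The picture shows the lug at (278,46), the pin at (281,163) and the dark notch left of it near (268,154). That leaves a few degrees to go. Angular profiles will give the exact amount.

Run:
```python
from h import *
w=np.load("w5.npz"); C=(w["f"],w["cx"],w["cy"],w["R"],w["t"]); a=cv2.imread("pics/w5.png")
g=cv2.cvtColor(a,cv2.COLOR_BGR2GRAY).astype(np.float32); c=np.array([.53988,-.13044])
def prof(z,rs,A):
    o=0
    for r in rs:
        uv=np.array([proj(C,[c[0]+r*np.cos(t),c[1]+r*np.sin(t),z]) for t in np.radians(A)],np.float32)
        o=o+cv2.remap(g,uv[None,:,0],uv[None,:,1],1)[0]
    return (o/len(rs)).astype(int)
A=np.arange(-30,46,1.5)
for n,z,rs in(("rim",.104,(.042,.044,.046)),("pin",.094,(.056,.058,.060,.062))): print(n,*[f"{x:.0f}:{y}" for x,y in zip(A,prof(z,rs,A))])
A=np.arange(160,211,1.5); print("lug",*[f"{x:.0f}:{y}" for x,y in zip(A,prof(.118,(.03,.034,.038,.042),A))])
```

```text
rim -30:111 -28:111 -27:112 -26:111 -24:116 -22:119 -21:113 -20:113 -18:112 -16:112 -15:111 -14:113 -12:124 -10:129 -9:125 -8:115 -6:109 -4:90 -3:49 -2:15 0:12 2:12 3:9 4:8 6:9 8:40 9:82 10:103 12:105 14:104 15:102 16:91 18:83 20:82 21:81 22:80 24:78 26:79 27:80 28:80 30:86 32:94 33:106 34:123 36:141 38:171 39:185 40:189 42:190 44:191 45:189
pin -30:31 -28:31 -27:34 -26:34 -24:31 -22:30 -21:30 -20:29 -18:29 -16:29 -15:29 -14:29 -12:25 -10:28 -9:31 -8:34 -6:37 -4:36 -3:38 -2:33 0:31 2:32 3:28 4:30 6:32 8:36 9:61 10:93 12:103 14:104 15:105 16:103 18:90 20:56 21:39 22:43 24:44 26:47 27:48 28:49 30:49 32:48 33:49 34:49 36:47 38:48 39:48 40:46 42:51 44:48 45:47
lug 160:138 162:138 163:138 164:140 166:142 168:140 169:142 170:141 172:140 174:140 175:142 176:150 178:157 180:157 181:151 182:148 184:145 186:139 187:133 188:116 190:102 192:98 193:104 194:107 196:98 198:90 199:86 200:86 202:88 204:87 205:88 206:89 208:90 210:89
```

The notch left edge is at -3.3° and its width is 20.9°, so its centre is at 7.2°. The pin spans 9.5 to 19.5°, centred on 14.5°. The crown needs 7.2° more, which is finger parameter 189.5 → 196.6.

```bash
python3 -c "
from h import *
rows([(.036,-.029,189.5,.2),(.036,-.029,189.5,.111),(.036,-.017,189.5,.111)]+[(.036,-.0155,189.5+k,.111) for k in (0,2,4,6,7)]+[(.036,-.027,196.5,.111)])"
```

```text
0.574 0.135 0.152 0.0 -0.001 0.002
0.574 0.134 0.597 0.0 -0.001 0.002
0.574 0.074 0.597 0.0 -0.001 0.002
0.574 0.067 0.597 0.0 -0.001 0.002
0.577 0.061 0.597 0.0 -0.001 -0.02
0.579 0.054 0.597 0.0 -0.001 -0.042
0.581 0.048 0.597 0.0 -0.001 -0.064
0.582 0.044 0.597 0.0 -0.001 -0.075
0.589 0.101 0.597 0.0 -0.001 -0.075
```

>>> play_rows(series=[-1, 0.2, 0.135, 0, 0, 0, 0, -1, 0.4, 0.135, 0.05, 0, 0, 0, -1, 0.574, 0.135, 0.1, 0, 0, 0, -1, 0.574, 0.135, 0.2, 0, 0, 0, -1, 0.574, 0.135, 0.3, 0, 0, 0, -1, 0.574, 0.135, 0.42, 0, 0, 0, -1, 0.574, 0.135, 0.52, 0, 0, 0, -1, 0.574, 0.135, 0.597, 0, 0, 0, -1, 0.574, 0.12, 0.597, 0, 0, 0, -1, 0.574, 0.1, 0.597, 0, 0, 0])

```text
t: 9.35
position: [0.5008, -0.1144, 0.1118]
tool_rot: [-0.266, 3.13, -0.0]
ft_force: [1.5, 0.6, 1.1]
finger_gap: -0.0
grip_force: 0.0
```

```bash
python3 -c "
from h import *
s,R,th=tool(); print(s['t'],s['position'],th,s['ft_force'])
rows([(.036,-.017,189.5,.111)]+[(.036,-.0155,189.5+k,.111) for k in (0,2,4,6,7)]+[(.036,-.027,196.5,.111)])"
```

```text
9.35 [ 0.50084827 -0.11436961  0.11182802] -170.2871238996135 [1.54354178 0.62853819 1.11894266]
0.003 -0.021 0.004 -0.0 0.0 0.002
0.003 -0.029 0.004 -0.0 0.0 0.002
0.006 -0.035 0.004 -0.0 0.0 -0.02
0.008 -0.041 0.004 -0.0 0.0 -0.042
0.011 -0.048 0.004 -0.0 0.0 -0.064
0.012 -0.051 0.004 -0.0 0.0 -0.075
0.018 0.006 0.004 -0.0 0.0 -0.075
```

>>> play_rows(series=[-1, 0.003, -0.021, 0.004, 0, 0, 0, -1, 0.003, -0.029, 0.004, 0, 0, 0, -1, 0.006, -0.035, 0.004, 0, 0, -0.02, -1, 0.008, -0.041, 0.004, 0, 0, -0.042, -1, 0.011, -0.048, 0.004, 0, 0, -0.064, -1, 0.012, -0.052, 0.004, 0, 0, -0.075, -1, 0.012, -0.052, 0.004, 0, 0, -0.075])

```text
t: 10.05
position: [0.5012, -0.125, 0.1113]
tool_rot: [-0.449, 3.108, -0.0]
ft_force: [-0.2, 0.8, 3.9]
finger_gap: -0.0
grip_force: 1.9
```

>>> play_rows(series=[-1, 0, 0.06, 0, 0, 0, 0, -1, 0, 0.06, -0.1, 0, 0, 0.04, -1, 0, 0.06, -0.3, 0, 0, 0.08, -1, -0.1, 0.06, -0.45, 0, 0, 0.08, -1, -0.3, 0, -0.58, 0, 0, 0.08, -1, -0.45, 0, -0.6, 0, 0, 0.08, -1, -0.58, 0, -0.6, 0, 0, 0.08, -1, -0.58, 0, -0.6, 0, 0, 0.08, -1, -0.58, 0, -0.6, 0, 0, 0.08])

```text
t: 10.95
position: [0.6115, -0.0914, 0.2295]
tool_rot: [0.255, -3.129, -0.001]
ft_force: [-0.3, 0.3, 1.5]
finger_gap: -0.0
grip_force: 0.0
```

Run:
```python
from h import *
s,R,th=tool(); print(s["t"],s["position"],th,s["ft_force"])
C=cal("wrist"); a,d=capture("wrist"); cv2.imwrite("pics/w6.png",a)
c,r,n=disc(a,C,.104,AX);print(c,r,n)
L,re=lug(a,C,c);print("lug",L,re,ang(L,c),np.hypot(*(L[:2]-c)))
g=cv2.cvtColor(a,cv2.COLOR_BGR2GRAY).astype(np.float32)
def prof(z,rs,A):
    o=0
    for r in rs:
        uv=np.array([proj(C,[c[0]+r*np.cos(t),c[1]+r*np.sin(t),z]) for t in np.radians(A)],np.float32)
        o=o+cv2.remap(g,uv[None,:,0],uv[None,:,1],1)[0]
    return (o/len(rs)).astype(int)
A=np.arange(-15,41,1)
for n,z,rs in(("rim",.104,(.042,.044,.046)),("pin",.094,(.056,.058,.060,.062))): print(n,*[f"{x:.0f}:{y}" for x,y in zip(A,prof(z,rs,A))])
u,v=map(int,proj(C,[*AX,.104])); v=max(v,65); cv2.imwrite("pics/z6.png",cv2.resize(a[v-65:v+85,u-75:u+75],(600,600),interpolation=cv2.INTER_CUBIC))
```

```text
10.95 [ 0.61145433 -0.09140019  0.22945448] -170.69338173121145 [-0.2694222   0.31524445  1.5238875 ]
[ 0.53971798 -0.13048686] 0.050326234530746757 108
lug [ 0.5090317  -0.13566951  0.118     ] ((241.22769165039062, 53.09846496582031), (26.07090950012207, 12.869044303894043), 86.8201675415039) -170.41369088155832 0.03112086462705887
rim -15:111 -14:109 -13:110 -12:111 -11:111 -10:113 -9:113 -8:117 -7:119 -6:119 -5:119 -4:116 -3:112 -2:106 -1:89 0:65 1:38 2:23 3:13 4:8 5:5 6:7 7:9 8:21 9:56 10:103 11:133 12:143 13:145 14:145 15:145 16:146 17:144 18:143 19:140 20:133 21:123 22:117 23:116 24:116 25:119 26:120 27:120 28:112 29:98 30:87 31:83 32:85 33:93 34:107 35:131 36:152 37:163 38:164 39:165 40:166
pin -15:40 -14:40 -13:37 -12:36 -11:37 -10:37 -9:36 -8:33 -7:31 -6:31 -5:30 -4:33 -3:34 -2:27 -1:30 0:29 1:27 2:27 3:25 4:31 5:31 6:33 7:34 8:41 9:69 10:105 11:132 12:141 13:141 14:143 15:142 16:138 17:125 18:101 19:73 20:52 21:35 22:23 23:23 24:18 25:17 26:15 27:13 28:15 29:15 30:14 31:17 32:11 33:13 34:13 35:9 36:7 37:8 38:9 39:7 40:10
```

View pics/z6.png

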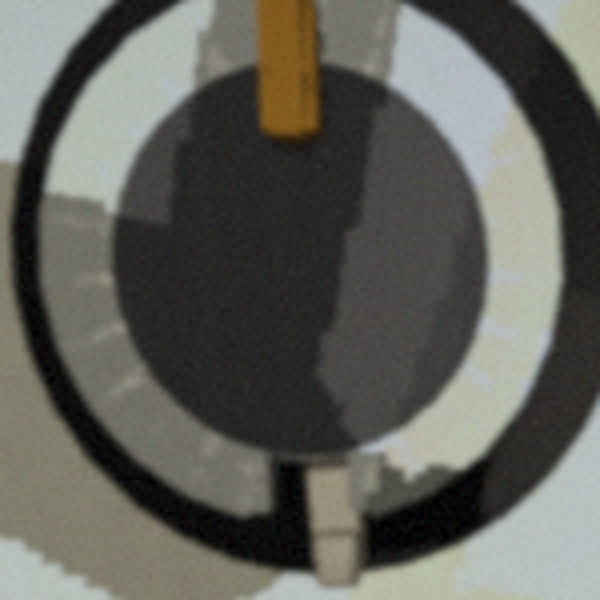

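The crop shows the pin (centre ≈333) about 16 px right of the notch centre (≈317), which is about 3 mm. The profiles agree: notch 10.7°, pin 14.0°, so 3.3° more. I'll make one more nudge, scaled from the contact pose actually reached.

```bash
python3 -c "
from h import *
rows([(.0383,.014,159,.112,196.5),(.0383,-0.012,173.2,.2,196.5),(.0383,-.012,173.2,.112,196.5),(.0383,-.002,173.2,.112,196.5),(.0383,0,173.2,.112,196.5),(.0383,0,175,.112,198),(.0383,0,176.5,.112,199.8)])"
```

```text
0.584 -0.093 0.59 0.0 -0.001 -0.08
0.552 -0.018 0.15 0.0 -0.001 -0.08
0.551 -0.018 0.59 0.0 -0.001 -0.08
0.565 -0.066 0.59 0.0 -0.001 -0.08
0.568 -0.076 0.59 0.0 -0.001 -0.08
0.569 -0.082 0.59 0.0 -0.001 -0.097
0.57 -0.087 0.59 0.0 -0.001 -0.117
```

>>> play_rows(series=[-1, 0.2, -0.01, 0, 0, 0, 0, -1, 0.4, -0.01, 0.05, 0, 0, -0.04, -1, 0.55, -0.01, 0.1, 0, 0, -0.08, -1, 0.55, -0.01, 0.2, 0, 0, -0.08, -1, 0.55, -0.01, 0.3, 0, 0, -0.08, -1, 0.55, -0.01, 0.42, 0, 0, -0.08, -1, 0.55, -0.01, 0.52, 0, 0, -0.08, -1, 0.55, -0.01, 0.59, 0, 0, -0.08, -1, 0.555, -0.03, 0.59, 0, 0, -0.08, -1, 0.555, -0.03, 0.59, 0, 0, -0.08])

```text
t: 12.0
position: [0.5029, -0.1164, 0.1129]
tool_rot: [0.449, -3.109, 0.0]
ft_force: [0.5, -0.7, 0.1]
finger_gap: 0.002
grip_force: 0.0
```

```bash
python3 -c "
from h import *
s,R,th=tool(); print(s['t'],s['position'],th,s['ft_force'])
rows([(.0383,-.002,173.2,.112,196.5),(.0383,0,173.2,.112,196.5),(.0383,0,175,.112,198),(.0383,0,176.5,.112,199.8)])"
```

```text
12.0 [ 0.50288761 -0.11637331  0.11291384] -163.5755265345051 [ 0.47514973 -0.68149121  0.07290922]
0.016 -0.03 0.005 -0.0 -0.0 -0.001
0.02 -0.039 0.005 -0.0 -0.0 -0.001
0.023 -0.044 0.005 -0.0 -0.0 -0.018
0.024 -0.049 0.005 -0.0 -0.0 -0.038
```

>>> play_rows(series=[-1, 0.016, -0.03, 0.005, 0, 0, 0, -1, 0.02, -0.039, 0.005, 0, 0, 0, -1, 0.023, -0.044, 0.005, 0, 0, -0.018, -1, 0.024, -0.049, 0.005, 0, 0, -0.038, -1, 0.024, -0.049, 0.005, 0, 0, -0.038, -1, 0.024, -0.049, 0.005, 0, 0, -0.038])

```text
t: 12.6
position: [0.5018, -0.1267, 0.1119]
tool_rot: [-0.541, 3.094, -0.0]
ft_force: [0.0, 0.2, 0.5]
finger_gap: 0.004
grip_force: 0.3
```

>>> play_rows(series=[-1, 0, 0.06, 0, 0, 0, 0, -1, 0, 0.06, -0.1, 0, 0, 0.04, -1, 0, 0.06, -0.3, 0, 0, 0.08, -1, -0.1, 0.06, -0.45, 0, 0, 0.1, -1, -0.3, 0, -0.58, 0, 0, 0.1, -1, -0.45, 0, -0.6, 0, 0, 0.1, -1, -0.58, 0, -0.6, 0, 0, 0.1, -1, -0.58, 0, -0.6, 0, 0, 0.1, -1, -0.58, 0, -0.6, 0, 0, 0.1])

```text
t: 13.5
position: [0.6102, -0.0864, 0.2308]
tool_rot: [0.299, -3.125, -0.0]
ft_force: [-0.9, -0.3, -1.1]
finger_gap: -0.002
grip_force: 0.0
```

```bash
cat > look.py <<'E'
from h import *
import sys
s,R,th=tool(); print(s["t"],s["position"],th,s["ft_force"])
C=cal("wrist"); a,d=capture("wrist"); cv2.imwrite(f"pics/{sys.argv[1]}.png",a)
Z=float(sys.argv[2])
c,r,n=disc(a,C,Z,AX);print(c,r,n)
L,re=lug(a,C,c,Z+.014);print("lug",L,re,ang(L,c),np.hypot(*(L[:2]-c)))
g=cv2.cvtColor(a,cv2.COLOR_BGR2GRAY).astype(np.float32)
def prof(z,rs,A):
    o=0
    for r in rs:
        uv=np.array([proj(C,[c[0]+r*np.cos(t),c[1]+r*np.sin(t),z]) for t in np.radians(A)],np.float32)
        o=o+cv2.remap(g,uv[None,:,0],uv[None,:,1],1)[0]
    return (o/len(rs)).astype(int)
A=np.arange(-6,36,1)
for n,z,rs in(("rim",Z,(.042,.044,.046)),("pin",.094,(.056,.058,.060,.062))): print(n,*[f"{x:.0f}:{y}" for x,y in zip(A,prof(z,rs,A))])
f,cx,cy,R,t=C
vs,us=np.mgrid[:420,:560]; z=d.astype(float); X=(np.stack([(us-cx)*z/f,(vs-cy)*z/f,z],-1)-t)@R
q=np.hypot(X[...,0]-c[0],X[...,1]-c[1]); m=(q<.02)&(X[...,2]>.08)&(X[...,2]<.12); P=X[m]
co=np.linalg.lstsq(np.c_[P[:,:2]-c,np.ones(len(P))],P[:,2],rcond=None)[0]; print("top z, slopes",co[2],co[:2],len(P))
E
python3 look.py w7 .104; python3 -c "
from h import *
rows([(0,0,0,.15,180),(0,0,0,.106,180)])"
```

```text
13.5 [ 0.61016336 -0.08643395  0.23075637] -169.06598440702072 [-0.89097336 -0.30814047 -1.057125  ]
[ 0.53973489 -0.13053585] 0.050347838214489814 110
lug [ 0.50935559 -0.13772637  0.118     ] ((236.0670623779297, 52.60365676879883), (26.61400032043457, 13.251785278320312), 83.6598129272461) -166.68363549973694 0.031218673896949406
rim -6:110 -5:109 -4:110 -3:110 -2:110 -1:110 0:109 1:106 2:96 3:73 4:48 5:29 6:15 7:10 8:13 9:48 10:92 11:126 12:142 13:144 14:144 15:144 16:144 17:146 18:146 19:145 20:144 21:138 22:122 23:104 24:99 25:104 26:110 27:112 28:112 29:112 30:111 31:111 32:111 33:103 34:98 35:91
pin -6:31 -5:32 -4:32 -3:31 -2:33 -1:30 0:30 1:30 2:29 3:25 4:26 5:26 6:27 7:29 8:39 9:69 10:107 11:132 12:139 13:142 14:143 15:142 16:142 17:135 18:114 19:83 20:57 21:41 22:32 23:24 24:21 25:21 26:19 27:17 28:15 29:14 30:14 31:14 32:13 33:14 34:10 35:13
top z, slopes 0.10483512488546994 [ 0.00096487 -0.00135891] 2192
0.386 -0.143 0.405 0.0 -0.001 0.121
0.385 -0.144 0.625 0.0 -0.001 0.121
```

The notch is at about 14.0° and the pin at 14.1°, so they are aligned. I'll go over the crown's centre and press straight down.

>>> play_rows(series=[-1, 0.2, -0.07, 0, 0, 0, 0, -1, 0.386, -0.143, 0, 0, 0, 0, -1, 0.386, -0.143, 0.1, 0, 0, 0, -1, 0.386, -0.143, 0.3, 0, 0, 0, -1, 0.386, -0.143, 0.45, 0, 0, 0, -1, 0.386, -0.143, 0.55, 0, 0, 0, -1, 0.386, -0.143, 0.6, 0, 0, 0, -1, 0.386, -0.143, 0.62, 0, 0, 0, -1, 0.386, -0.143, 0.62, 0, 0, 0])

```text
t: 14.45
position: [0.5402, -0.1299, 0.1079]
tool_rot: [-0.298, 3.127, -0.0]
ft_force: [0.1, 0.4, 0.7]
finger_gap: 0.001
grip_force: 0.0
```

>>> play_rows(series=[-1, 0, 0, 0.008, 0, 0, 0, -1, 0, 0, 0.016, 0, 0, 0, -1, 0, 0, 0.024, 0, 0, 0, -1, 0, 0, 0.032, 0, 0, 0, -1, 0, 0, 0.04, 0, 0, 0, -1, 0, 0, 0.045, 0, 0, 0, -1, 0, 0, 0.05, 0, 0, 0, -1, 0, 0, 0.05, 0, 0, 0])

```text
t: 15.25
position: [0.5408, -0.1299, 0.0976]
tool_rot: [-0.298, 3.126, -0.0]
ft_force: [1.0, -0.1, 3.1]
finger_gap: -0.001
grip_force: 1.6
```

>>> play_rows(series=[-1, 0, 0, 0.004, 0, 0, 0, -1, 0, 0, 0.008, 0, 0, 0, -1, 0, 0, 0.012, 0, 0, 0, -1, 0, 0, 0.012, 0, 0, 0, -1, 0, 0, 0.012, 0, 0, 0])

```text
t: 15.75
position: [0.5408, -0.13, 0.096]
tool_rot: [-0.298, 3.126, -0.001]
ft_force: [1.1, 0.5, 9.3]
finger_gap: 0.003
grip_force: 4.4
```

Contact is at 96.0 mm with 9.3 N, which is the expected home height. I'll press slightly more to confirm the stop, then lift away.

>>> play_rows(series=[-1, 0, 0, 0.004, 0, 0, 0, -1, 0, 0, 0.006, 0, 0, 0, -1, 0, 0, 0.006, 0, 0, 0, -1, 0, 0, 0.006, 0, 0, 0])

```text
t: 16.15
position: [0.5409, -0.1299, 0.0959]
tool_rot: [-0.298, 3.125, -0.001]
ft_force: [-3.1, 1.2, 16.2]
finger_gap: 0.001
grip_force: 7.8
```

>>> play_rows(series=[-1, 0, 0, -0.05, 0, 0, 0, -1, 0, 0, -0.15, 0, 0, 0, -1, 0, 0, -0.3, 0, 0, 0, -1, -0.1, 0, -0.45, 0, 0, 0, -1, -0.3, 0.1, -0.6, 0, 0, 0, -1, -0.386, 0.143, -0.67, 0, 0, 0, -1, -0.386, 0.143, -0.67, 0, 0, 0, -1, -0.386, 0.143, -0.67, 0, 0, 0])

```text
t: 16.95
position: [0.6097, -0.087, 0.2266]
tool_rot: [0.299, -3.124, -0.001]
ft_force: [-0.2, -0.4, -0.5]
finger_gap: -0.001
grip_force: 0.0
```

```bash
python3 look.py w8 .096
```

```text
16.95 [ 0.60972057 -0.08703298  0.22664601] -169.0690626264219 [-0.23390549 -0.43970059 -0.46481867]
[ 0.53968481 -0.13057815] 0.050341641487764856 108
lug [ 0.50865945 -0.13755943  0.11      ] ((237.08355712890625, 53.67082595825195), (27.016252517700195, 13.08365535736084), 87.1375961303711) -167.31860547399884 0.03180111477320891
rim -6:116 -5:116 -4:115 -3:113 -2:115 -1:116 0:114 1:108 2:95 3:73 4:49 5:29 6:18 7:24 8:58 9:104 10:133 11:143 12:147 13:146 14:145 15:146 16:146 17:146 18:146 19:145 20:141 21:126 22:100 23:83 24:91 25:104 26:112 27:112 28:113 29:112 30:112 31:113 32:110 33:107 34:104 35:98
pin -6:36 -5:32 -4:35 -3:35 -2:32 -1:33 0:33 1:30 2:28 3:28 4:26 5:23 6:23 7:27 8:37 9:70 10:108 11:131 12:140 13:141 14:144 15:143 16:142 17:138 18:116 19:84 20:59 21:42 22:28 23:25 24:21 25:20 26:14 27:17 28:17 29:16 30:16 31:14 32:16 33:15 34:12 35:8
top z, slopes 0.09693262954108406 [ 0.00128155 -0.0024212 ] 2126
```

The crown top dropped 7.9 mm (from 104.8 to 96.9 mm by depth). It lies level, the notch is still at the pin, and the hand is clear, so I'm handing in.

```bash
python3 -c "
from bench import hand_in
print(hand_in())"
```

```text
the job is handed in; nothing more can be done
None
```

I pushed the crown round by its lug until the notch met the pin, pressed it home (top down about 7.9 mm, level, notch on the pin), took the hand away, and handed the job in at about 17 s; the hand-in gave no verdict.

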